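# Release the transport lock of a slide scanner and hold its sprung hood half open

## Robot

A 7-joint arm with a two-finger parallel gripper is mounted at the origin on the work surface. World frame = base frame: x ahead of the robot, y to its left, z up, the work surface at z = 0. Lengths are in m, angles in rad, forces in N, time in s.
With the tool pointing down it reaches from about 0.4 to 0.875 m from the base axis. Payload 19.3 kg.
Tool frame: the origin (TCP) lies at the very end of the fingers, on their centre line; the grasp point (between the pads) lies 19 mm behind it; z points along the fingers, y is the line along which they close (so a half turn about z gives the same grasp; the last joint's range is limited). The gripper opens to 85 mm and grips with 20 to 120 N. Pads are 22 mm wide; open, the fingers measure 114 mm over their backs; the gripper's body (76 mm by 85 mm) begins 54 mm behind the grasp point. The pads swing forward as they close: fully open they stand 13 mm farther back than shut.
Start: joints at [1.111, 0.521, -0.036, 1.599, 0.021, 1.021, -0.113], TCP at [0.237, -0.578, 0.231] pointing down, gripper open.
Joint ranges: [-2.91, 2.91], [-0.3, 2.13], [-1.5, 1.42], [0.17, 2.43], [-1.26, 4.41], [0.16, 1.93], [-2.52, 2.52]. Speed limits (rad/s): [1.89, 1.89, 2.39, 2.39, 3.01, 3.01, 3.01].

## Interface

Orientations are given as [roll, pitch, yaw] about the fixed x, y, z axes, in that order (R = Rz(yaw) Ry(pitch) Rx(roll)).
In Python, from workcell import bot gives the robot as it stands.
- The arm moves only by the tool servo_tool, never from a script. Its argument "plan" is a list of rows, each a list of 7 numbers: the finger opening in cm, from 0 to 8.54, then the shift along the tool's x, y, z in cm, then the turn, a rotation vector about the tool's x, y, z in degrees. In form: [[fingers, x, y, z, wx, wy, wz], ...]. A call has 1 to 10 rows; each row is the pose to reach, as a shift and turn from the pose commanded when the call began, along the tool's axes at that moment; what a row does not reach only later rows make up. A row lasts 1/10 s, in which the tool goes at most 50 mm and 8.59 degrees, less where a joint would pass 70% of its speed; a pose out of reach is approached as far as the arm can. A call with a gripper value outside its range is refused whole. The fingers move at their own pace and stop on an object; "force" is the grip in N (left out, the last holds). Time passes only in rows, so rows that repeat a pose let the fingers close. It gives the time, the measured TCP pose, the force, the opening and the grip force at its end, in the units of the state.
- bot.observe(): the state, without advancing time (a new reading comes with each control period).
- bot.grab_frame(name): name is "scene" or "top" or "wrist"; returns a dict with "frame" (480x640x3 uint8, blue, green, red), "mtx" (3x3 intrinsics, pixels), "k1" (the pictures are not rectified: a ray, as slopes to the right and down, at radius r is drawn at 1 + k1 r^2 times it, then the intrinsics apply), "R" (3x3) and "t" (3): a world point X has camera coordinates R X + t; the wrist camera has in their place "T_tool_cam" (4x4, takes a point from camera to tool coordinates, whose origin is the TCP and whose axes are the flange's). Camera axes: x right, y down, z forward; pixel columns grow to the right and rows downward; lengths in m; the calibration is good to about 2 mm. A picture is of the moment at which its call begins: read the wrist's pose just before it. There is no depth.
- bot.job_done(): hands the job in; it is judged then, once.
The state is a dict: "clock": time; "qpos": joint angles; "qd": joint speeds; "joint_efforts": joint torques, N m; "position": TCP position; "tool_rot": TCP orientation; "force": force on the tool from outside, world axes, zero at the start; "moment": the same for the moment, N m; "grip_width": finger opening in m; "finger_force": force on a finger pad.
Only numpy, scipy, OpenCV 4.12 (cv2) and the standard library are available. Lean on these libraries where they do the work, as an engineer would, in place of code of your own. Each camera call takes 0.05 s, during which the arm holds its last target. There are 200 camera calls.

## Task

Free the slide scanner for a look inside: slide its orange transport lock all the way to the end stop, away from the black hood, then lift the hood by its red grip bar and hold it steadily open at 45 degrees, give or take 5, for a colleague to check the slides. The hood springs shut by itself, so finish while still holding the bar: do not let go. Leave the other things on the bench and on the scanner where they are.

Things in the scene. Friction and masses are not known exactly. Their poses are not given: they have to be found in the camera images.
- scanner: White bench-top slide scanner, fixed, turned up to 20 deg. Origin on the bench top; z up, x from its front (robot side) to its rear, y to its left seen from the robot; offsets below are along these, in mm. Base x -130 to 150, y -170 to 170, top deck 100 high; rear housing x 85 to 150, 165 high. The black hood covers x -130 to 60, y -160 to 40, its flat top 136 above the bench.
- grip_bar (a point): Red bar in front of the hood, 12 mm thick, 100 mm free length along scanner y; round, can turn in the fingers. Origin at its middle; axes turn with the hood. Hood shut: scanner x -180, y -60, height 112. Two 10 mm steel arms, 56 mm either side of the middle, join it to the hood's front edge; 44 mm free gap between bar and hood, nothing below it. (In the rules: bar hood_c5, arms hood_c6, hood_c7.)
- hood_hinge (a point): Middle of the hood's hinge axis, along the scanner's y, at scanner x +60, y -60, height 112 mm; level with the shut grip bar and 240 mm from it.
- hood (a joint): Hood angle, rad: 0 shut, grows as the bar swings up and to the rear; 45 deg = 0.785, range ends at 1.3. At angle a the bar is 240*cos(a) mm in front of the hinge and 240*sin(a) mm above it (170 mm at 45 deg). Spring and weight always pull it shut with 2.5 to 5 N at the bar. While the lock's tongue covers the hood's steel ear it cannot be lifted.
- lock (a joint): Travel of the transport lock, m, along scanner +y (away from the hood): 0 to 0.012 at the start (locked), end stop at 0.040. Friction about 1.5 N; stays where left. Its steel tongue reaches from the grip over the steel ear on the hood's left side and clears it after about 0.025.
- lock_top (a point): Centre of the top face of the orange lock grip, 146 mm above the bench, at scanner x -80, y 90 + travel. The grip is a block 26 mm (x) by 20 mm (y), standing 44 mm above the deck; an 18 mm wide steel tongue leaves its hood side 13 to 21 mm above the deck.
- oil_bottle: Amber glass immersion-oil bottle, white cap, 34 mm across, 75 mm tall, standing on the bench to the left of the scanner; origin under its centre. Bystander.
- slide_case: Blue slide case with a white band, 100 x 85 x 34 mm, on the bench to the right of the scanner; origin under its centre. Bystander.
- objective: Steel microscope objective, 31 mm across, 42 mm tall, standing on top of the scanner's rear housing; origin under its centre. Bystander.
- slide_tray: Shallow aluminium tray of glass slides, 110 x 200 x 16 mm, on the bench well to the left; origin under its centre. Bystander.
- eyepiece: Black microscope eyepiece, 38 mm across, 50 mm tall, on the bench; origin under its centre. Bystander.
- lens_cleaner: White lens-cleaner bottle, blue band and cap, 44 mm across, 110 mm tall, on the bench; origin under its centre. Bystander.
- screwdriver: Screwdriver with a red handle, 160 mm long, lying on the bench; origin near its middle. Bystander.

How it is judged:
By the outcome, as a careful person would: the job done as asked, in the order asked, and still so for the second after the job is handed in, while the arm keeps its last pose, push and grip.
It also fails if it takes over 45 s, if anything falls off the work surface, if the arm or the gripper's body presses on something with over 40 N, if the wrist force passes 120 N, or if a joint passes its speed limit or range.

## Working session

There is one attempt and no reset: what is moved stays moved. The work goes in short steps, Python scripts to look and compute and a tool call to move; the robot and the scene stay as the last step left them, time stands still between calls to the robot, and variables do not carry over. Pictures are saved under pics/ and viewed, at most 10 in all, crops included, and the job is handed in when it is done.

Besides the shell and the picture viewer there is one more tool, called after ">>>" as a command line: name --pt "numbers of a row" for each row, then --argument value for the rest. servo_tool: Moves the arm, as the interface text tells. Its arguments: {"type":"object","properties":{"plan":{"type":"array","items":{"type":"array","items":{"type":"number"}}},"force":{"type":"number"}},"required":["plan"]}

```bash
mkdir -p pics; python3 - <<'E'
from workcell import bot
import cv2,pickle,numpy as np
s=bot.observe();print(s)
d={}
for n in("scene","top"):
    f=bot.grab_frame(n);d[n]=f;cv2.imwrite(f"pics/{n}0.png",f["frame"]);print(n,f["mtx"].tolist(),f["k1"],f["R"].tolist(),f["t"])
pickle.dump(d,open("d0.pkl","wb"))
E
```

```text
{'clock': 0.0, 'qpos': array([ 1.11081887,  0.52199879, -0.03633775,  1.59998421,  0.02121068,
        1.02110903, -0.11281059]), 'qd': array([ 5.33890796e-04, -2.01722858e-03, -6.84630095e-04, -1.33232606e-03,
        1.37142286e-05, -8.06420682e-04,  4.32268469e-05]), 'joint_efforts': array([ 4.99409780e-04, -9.27107263e+01,  1.98018260e+00, -3.69946754e+01,
        1.80492376e-02,  8.05686781e-03,  5.52433073e-05]), 'position': array([ 0.23733315, -0.57782914,  0.23074363]), 'tool_rot': array([-3.14048178e+00,  8.34453591e-05,  3.89771068e-01]), 'force': array([ 0.15554836, -0.3886293 , -0.63033666]), 'moment': array([-0.00669998,  0.0223925 ,  0.05671035]), 'finger_force': 0.0, 'grip_width': 0.08516443423971172}
scene [[567.9276725913209, 0.0, 310.37338745053427], [0.0, 567.9276725913209, 244.7121083852691], [0.0, 0.0, 1.0]] 0.04179368815063299 [[0.35991633665225187, 0.9328825558908472, -0.013797373858215655], [0.5305120871522407, -0.21679760980911994, -0.819485034498145], [-0.7674745311710328, 0.2876263779551749, -0.572934473311033]] [-0.19037155 -0.2229527   1.97256431]
top [[508.96750279660233, 0.0, 328.3037249415804], [0.0, 508.96750279660233, 233.46443557890788], [0.0, 0.0, 1.0]] -0.020214000017090224 [[-0.003908348721260141, -0.999789811236806, -0.020126056676479067], [-0.983295322831961, 0.007504814365588049, -0.1818625466062981], [0.18197536346182394, 0.019079075145558996, -0.9831179766358293]] [-0.00624526  0.5747593   1.67284224]
```

View pics/scene0.png

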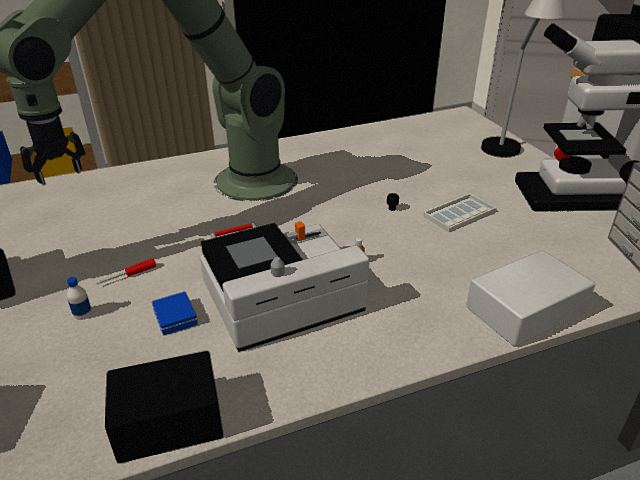

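View pics/top0.png

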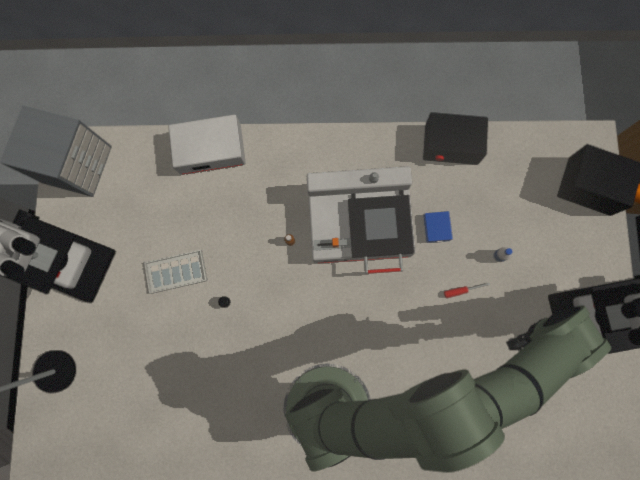

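The scene view shows the orange lock at (300,230) and the red bar at (235,230). In the top view they are at (336,242) and (384,270). The scanner is only slightly turned there, with the robot off to the right.

```bash
cat > h.py <<'E'
import numpy as np,cv2
def ray(f,px):
    p=np.array(px,float).reshape(-1,1,2)
    # forward model: xd=x(1+k1 r^2) = cv2 distortion
    u=cv2.undistortPoints(p,f["mtx"],np.array([f["k1"],0,0,0.]),None,None,None).reshape(-1,2)
    return np.c_[u,np.ones(len(u))]
def onplane(f,px,z,R=None,t=None):
    R=np.array(f["R"]) if R is None else R; t=np.array(f["t"]) if t is None else t
    c=-R.T@t; d=ray(f,px)@R
    return c+d*((z-c[2])/d[:,2])[:,None]
def wristRt(f,s):
    from scipy.spatial.transform import Rotation as Ro
    T=np.eye(4);T[:3,:3]=Ro.from_euler('xyz',s["tool_rot"]).as_matrix();T[:3,3]=s["position"]
    M=np.linalg.inv(T@np.array(f["T_tool_cam"]));return M[:3,:3],M[:3,3]
def mask(im,c):
    h=cv2.cvtColor(im,cv2.COLOR_BGR2HSV)
    H,S,V=h[...,0],h[...,1],h[...,2]
    if c=="orange": return ((H>7)&(H<18)&(S>170)&(V>120)).astype('u1')
    return (((H<6)|(H>174))&(S>150)&(V>70)).astype('u1')
def blobs(m,a=15):
    n,l,st,ce=cv2.connectedComponentsWithStats(m)
    return [(st[i].tolist(),ce[i].round(1).tolist(),cv2.minAreaRect(np.argwhere(l==i)[:,::-1].astype('f4'))) for i in range(1,n) if st[i,4]>=a]
E
python3 - <<'E'
from h import *;import pickle
d=pickle.load(open("d0.pkl","rb"))
for n in d:
  for c in("orange","red"):
    for b in blobs(mask(d[n]["frame"],c)):
        r=b[2];bp=cv2.boxPoints(r);o=bp[np.argsort(np.linalg.norm(bp-bp[0],axis=1))]
        e=[(o[0]+o[1])/2,(o[2]+o[3])/2]
        print(n,c,b[0],b[1],onplane(d[n],[b[1]]+e,.146 if c=="orange" else .112).round(3).tolist())
cv2.imwrite("pics/c0.png",cv2.resize(d["top"]["frame"][150:290,270:470],None,fx=4,fy=4,interpolation=cv2.INTER_CUBIC))
E
```

```text
scene orange [295, 222, 10, 18, 77] [298.3, 227.3] [[0.546, -0.038, 0.146], [0.524, -0.026, 0.146], [0.597, -0.053, 0.146]]
scene red [554, 148, 15, 13, 95] [558.9, 154.0] [[0.411, 0.909, 0.112], [0.385, 0.914, 0.112], [0.451, 0.898, 0.112]]
scene red [214, 223, 38, 13, 161] [232.8, 229.3] [[0.44, -0.186, 0.112], [0.442, -0.237, 0.112], [0.437, -0.134, 0.112]]
scene red [125, 259, 31, 17, 257] [140.1, 266.6] [[0.515, -0.437, 0.112], [0.524, -0.472, 0.112], [0.508, -0.402, 0.112]]
top orange [637, 184, 3, 13, 31] [638.2, 190.8] [[0.69, -1.016, 0.146], [0.713, -1.018, 0.146], [0.673, -1.013, 0.146]]
top orange [333, 238, 5, 8, 34] [334.9, 241.5] [[0.531, -0.032, 0.146], [0.543, -0.033, 0.146], [0.52, -0.033, 0.146]]
top red [437, 155, 7, 4, 19] [440.1, 156.7] [[0.823, -0.387, 0.112], [0.827, -0.377, 0.112], [0.82, -0.397, 0.112]]
top red [368, 269, 32, 4, 69] [383.3, 270.2] [[0.442, -0.187, 0.112], [0.439, -0.138, 0.112], [0.445, -0.238, 0.112]]
top red [445, 287, 22, 10, 122] [455.5, 291.5] [[0.372, -0.416, 0.112], [0.364, -0.382, 0.112], [0.38, -0.451, 0.112]]
```

View pics/c0.png

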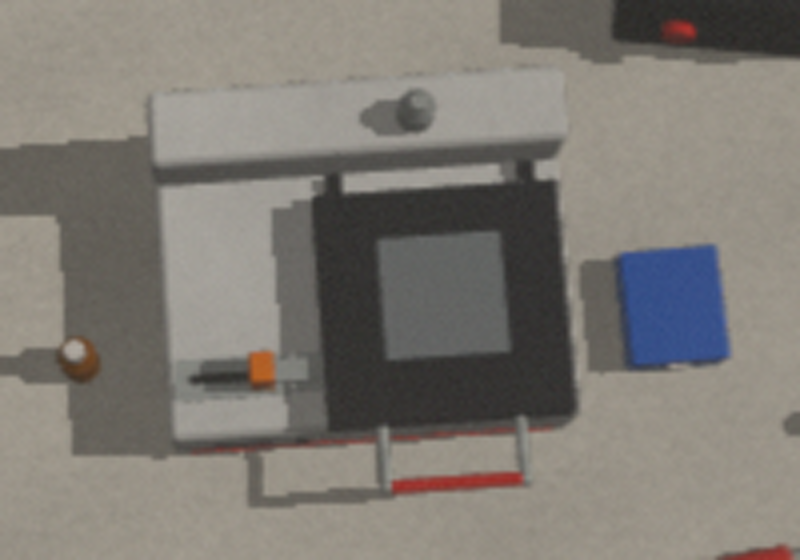

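Scanner yaw is about +3.2°, with the bar middle near (0.441, -0.187) and the lock near (0.532, -0.032). I'll grip both along scanner x, at tool yaw of about 93°. Moving above the lock first.

>>> servo_tool --pt "5 4 -3.3 0 0 0 -7" --pt "5 8 -6.6 0 0 0 -14" --pt "5 12 -9.9 0 0 0 -21" --pt "5 16 -13.2 0 0 0 -28" --pt "5 20 -16.5 0 0 0 -35" --pt "5 24 -19.8 0 0 0 -42" --pt "5 28 -23.1 0 0 0 -49" --pt "5 32 -26.3 0 0 0 -56" --pt "5 36 -29.6 0 0 0 -63" --pt "5 40 -32.9 0 0 0 -71"

```text
clock: 1.1
position: [0.4745, -0.1357, 0.2314]
tool_rot: [3.142, 0.0, 1.634]
force: [1.0, -0.6, -0.6]
grip_width: 0.0499
finger_force: 0.0
```

>>> servo_tool --pt "5 3 2 0 0 0 0" --pt "5 6 4 0 0 0 0" --pt "5 8 5 0 0 0 0" --pt "5 9.6 6 0 0 0 0" --pt "5 9.6 6 0 0 0 0" --pt "5 9.6 6 0 0 0 0"

```text
clock: 1.7
position: [0.5281, -0.0383, 0.231]
tool_rot: [-3.141, 0.0, 1.629]
force: [-0.3, -0.4, -0.4]
grip_width: 0.05
finger_force: 0.0
```

```bash
python3 - <<'E'
from workcell import bot
from h import *;import pickle
s=bot.observe();f=bot.grab_frame("wrist");pickle.dump((s,f),open("d1.pkl","wb"))
cv2.imwrite("pics/w1.png",f["frame"]);print(s["position"],s["tool_rot"],np.array(f["T_tool_cam"]).round(3).tolist())
R,t=wristRt(f,s)
for c,z in(("orange",.146),("red",.112)):
    for b in blobs(mask(f["frame"],c),60):
        print(c,b[0],b[1],onplane(f,[b[1]]+list(cv2.boxPoints(b[2])),z,R,t)[:,:2].round(4).tolist())
E
```

```text
[ 0.52808241 -0.03834743  0.2310084 ] [-3.14092073e+00  2.60657545e-05  1.62945532e+00] [[-0.0, -0.963, -0.271, 0.069], [1.0, -0.0, 0.0, 0.001], [-0.001, -0.271, 0.963, -0.141], [0.0, 0.0, 0.0, 1.0]]
```

View pics/w1.png

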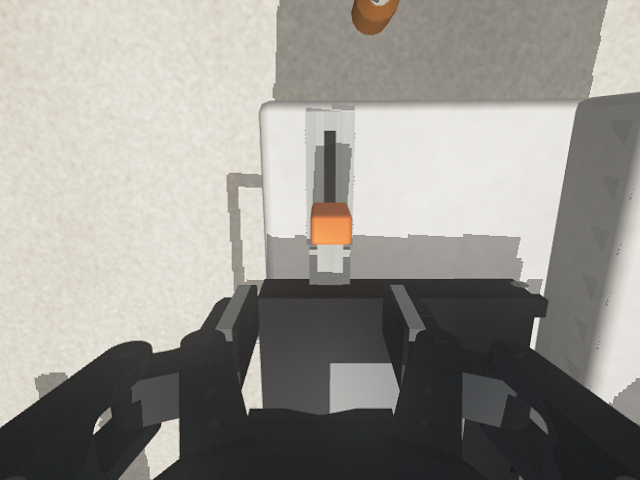

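The wrist view shows the lock's top face at about x 311–352, y 216–244. The tongue runs down to the hood edge at y≈282, and the deck's front-left corner is at (263,103).

```bash
python3 - <<'E'
from h import *;import pickle
s,f=pickle.load(open("d1.pkl","rb"));R,t=wristRt(f,s)
h=cv2.cvtColor(f["frame"],cv2.COLOR_BGR2HSV)
m=((h[...,0]>5)&(h[...,0]<20)&(h[...,1]>140)).astype('u1');m[:150]=0
for y in range(200,248,3): 
    r=np.flatnonzero(m[y]); print(y,(r.min(),r.max(),h[y,331].tolist()) if len(r) else None)
print(onplane(f,[(311,216),(352,216),(311,244),(352,244),(331.5,230)],.146,R,t)[:,:2].round(4))
print("deck left edge",onplane(f,[(270,103),(570,101)],.1,R,t)[:,:2].round(4),"front",onplane(f,[(262,115),(268,270)],.1,R,t)[:,:2].round(4))
E
```

```text
200 None
203 (np.int64(318), np.int64(318), [11, 137, 143])
206 None
209 (np.int64(347), np.int64(347), [10, 132, 141])
212 (np.int64(348), np.int64(348), [10, 134, 141])
215 (np.int64(313), np.int64(349), [10, 150, 163])
218 (np.int64(311), np.int64(350), [11, 165, 226])
221 (np.int64(311), np.int64(350), [13, 165, 237])
224 (np.int64(311), np.int64(350), [13, 163, 239])
227 (np.int64(311), np.int64(350), [13, 163, 239])
230 (np.int64(311), np.int64(350), [13, 162, 240])
233 (np.int64(311), np.int64(350), [13, 163, 240])
236 (np.int64(311), np.int64(350), [14, 158, 242])
239 (np.int64(311), np.int64(350), [14, 158, 243])
242 (np.int64(312), np.int64(349), [14, 163, 243])
245 None
[[ 0.5224 -0.0209]
 [ 0.5473 -0.0195]
 [ 0.5233 -0.0388]
 [ 0.5488 -0.0373]
 [ 0.5354 -0.029 ]]
deck left edge [[0.4901 0.045 ]
 [0.6911 0.0574]] front [[ 0.4848  0.037 ]
 [ 0.4913 -0.0756]]
```

>>> servo_tool --pt "5 0.9 0.75 2 0 0 0" --pt "5 0.9 0.75 5 0 0 0" --pt "5 0.9 0.75 8 0 0 0" --pt "5 0.9 0.75 10 0 0 0" --pt "5 0.9 0.75 11.2 0 0 0" --pt "5 0.9 0.75 11.2 0 0 0" --pt "5 0.9 0.75 11.2 0 0 0"

```text
clock: 2.45
position: [0.5356, -0.0292, 0.12]
tool_rot: [3.141, 0.0, 1.628]
force: [-0.1, -0.6, 1.2]
grip_width: 0.0496
finger_force: 0.0
```

>>> servo_tool --pt "2.0 0 0 0 0 0 0" --pt "2.0 0 0 0 0 0 0" --pt "2.0 0 0 0 0 0 0" --pt "2.0 0 0 0 0 0 0" --pt "2.0 0 0 0 0 0 0" --pt "2.0 0 0 0 0 0 0" --force 30

```text
clock: 3.05
position: [0.5344, -0.0291, 0.1202]
tool_rot: [-3.14, 0.001, 1.629]
force: [-10.8, 0.0, 14.5]
grip_width: 0.0261
finger_force: 29.5
```

>>> servo_tool --pt "2.0 0.5 -0.1 -0.1 0 0 0" --pt "2.0 1 -0.1 -0.1 0 0 0" --pt "2.0 1.5 -0.1 -0.1 0 0 0" --pt "2.0 2 -0.1 -0.1 0 0 0" --pt "2.0 2.5 -0.1 -0.1 0 0 0" --pt "2.0 3 -0.1 -0.1 0 0 0" --pt "2.0 3.3 -0.1 -0.1 0 0 0" --pt "2.0 3.6 -0.1 -0.1 0 0 0" --pt "2.0 3.6 -0.1 -0.1 0 0 0"

```text
clock: 3.95
position: [0.532, 0.0078, 0.1204]
tool_rot: [-3.141, -0.0, 1.63]
force: [-6.0, 0.9, 2.5]
grip_width: 0.0254
finger_force: 34.5
```

>>> servo_tool --pt "2.0 0.2 0 0 0 0 0" --pt "2.0 0.4 0 0 0 0 0" --pt "2.0 0.6 0 0 0 0 0" --pt "2.0 0.6 0 0 0 0 0" --pt "2.0 0.6 0 0 0 0 0"

```text
clock: 4.45
position: [0.5318, 0.0109, 0.1204]
tool_rot: [-3.141, 0.003, 1.627]
force: [-2.8, -15.0, 2.0]
grip_width: 0.0253
finger_force: 34.5
```

The end stop shows as -15 N. Now I'll relax the pull, open the fingers and rise.

>>> servo_tool --pt "2.0 -0.2 0 0 0 0 0" --pt "5 -0.2 0 0 0 0 0" --pt "5 -0.2 0 0 0 0 0" --pt "5 -0.2 0 0 0 0 0" --pt "5 -0.2 0 -1 0 0 0" --pt "5 -0.2 0 -4 0 0 0" --pt "5 -0.2 0 -8 0 0 0" --pt "5 -2.2 -1 -11 0 0 0" --pt "5 -5 -2 -11 0 0 0" --pt "5 -5 -2 -11 0 0 0"

```text
clock: 5.45
position: [0.5143, -0.0415, 0.2318]
tool_rot: [3.14, 0.002, 1.625]
force: [0.2, -0.3, -0.2]
grip_width: 0.0501
finger_force: 0.0
```

```bash
python3 - <<'E'
from workcell import bot
from h import *
s=bot.observe();f=bot.grab_frame("wrist");cv2.imwrite("pics/w2.png",f["frame"]);print(s["position"],s["tool_rot"])
R,t=wristRt(f,s);h=cv2.cvtColor(f["frame"],cv2.COLOR_BGR2HSV)
m=((h[...,0]>5)&(h[...,0]<20)&(h[...,1]>140)&(h[...,2]>200)).astype('u1')
for b in blobs(m,200): print(b[0],onplane(f,[b[1]],.146,R,t)[:,:2].round(4))
E
```

```text
[ 0.51433538 -0.04150312  0.23177895] [3.14012963e+00 1.97826947e-03 1.62500261e+00]
[334, 147, 41, 31, 1219] [[0.5326 0.0097]]
```

View pics/w2.png

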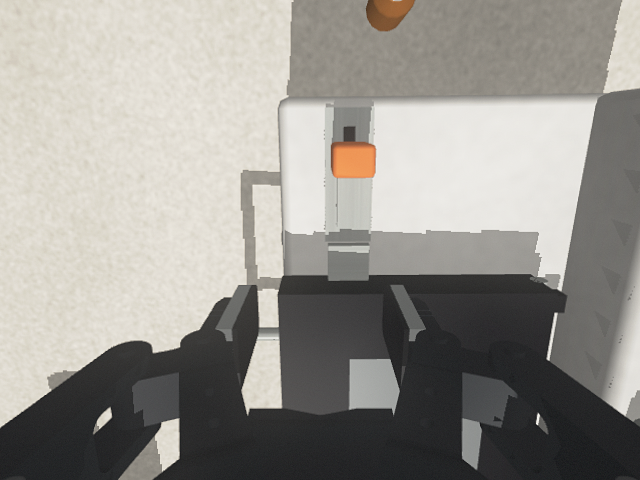

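The lock moved 39 mm and sits at the end of its slot, at px (354,160) or world (0.533, 0.010). The bar estimates from both views agree on about (0.4425, -0.187).

>>> servo_tool --pt "4.5 -4 -2.2 0 0 0 0" --pt "4.5 -8 -4.5 0 0 0 0" --pt "4.5 -12 -6.8 0 0 0 0" --pt "4.5 -14.1 -8 0 0 0 0" --pt "4.5 -14.1 -8 1 0 0 0" --pt "4.5 -14.1 -8 4 0 0 0" --pt "4.5 -14.1 -8 7 0 0 0" --pt "4.5 -14.1 -8 7 0 0 0"

```text
clock: 6.3
position: [0.4421, -0.1816, 0.1576]
tool_rot: [-3.137, -0.003, 1.631]
force: [0.7, 0.2, 0.4]
grip_width: 0.0449
finger_force: 0.0
```

```bash
python3 - <<'E'
from workcell import bot
from h import *
s=bot.observe();f=bot.grab_frame("wrist");cv2.imwrite("pics/w3.png",f["frame"]);print(s["position"],s["tool_rot"])
R,t=wristRt(f,s)
for b in blobs(mask(f["frame"],"red"),100): print(b,onplane(f,[b[1]],.112,R,t)[:,:2].round(4))
E
```

```text
[ 0.44211904 -0.18155271  0.15761929] [-3.13739085e+00 -2.90605841e-03  1.63084307e+00]
([394, 0, 11, 156, 395], [399.3, 76.2], ((399.20440673828125, 77.48429107666016), (2.8278746604919434, 155.25914001464844), 3.0393996238708496)) [[ 0.4733 -0.0875]]
([312, 174, 22, 192, 3895], [322.6, 266.0], ((322.5, 269.5), (191.0, 21.0), 90.0)) [[ 0.4441 -0.1814]]
([388, 225, 5, 59, 148], [390.0, 254.1], ((390.0242919921875, 254.0011749267578), (2.5822954177856445, 58.12601089477539), 2.7927021980285645)) [[ 0.4785 -0.1727]]
```

View pics/w3.png

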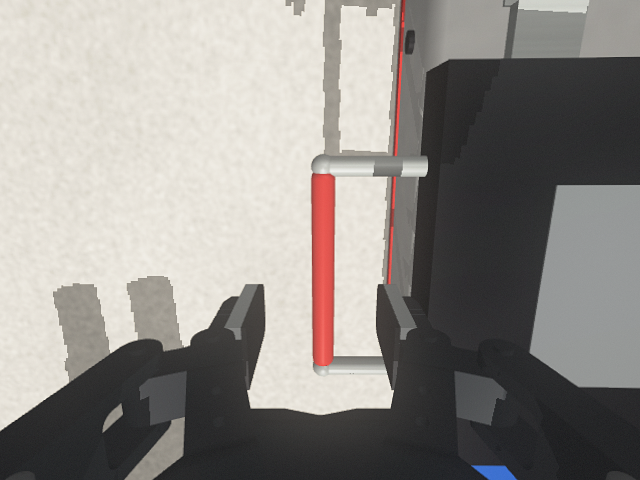

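The wrist view shows the red bar centred between the fingers, at px (323,270) or world x≈0.444. Now I'll descend and close.

>>> servo_tool --pt "4.5 -0.2 0.1 2 0 0 0" --pt "4.5 -0.3 0.2 4 0 0 0" --pt "4.5 -0.3 0.2 6 0 0 0" --pt "4.5 -0.3 0.2 6.3 0 0 0" --pt "4.5 -0.3 0.2 6.3 0 0 0" --pt "4.5 -0.3 0.2 6.3 0 0 0"

```text
clock: 6.95
position: [0.4461, -0.1863, 0.0987]
tool_rot: [3.14, 0.001, 1.629]
force: [0.6, -0.2, 0.4]
grip_width: 0.0453
finger_force: 0.0
```

>>> servo_tool --pt "0.6 0 0 0 0 0 0" --pt "0.6 0 0 0 0 0 0" --pt "0.6 0 0 0 0 0 0" --pt "0.6 0 0 0 0 0 0" --pt "0.6 0 0 0 0 0 0" --pt "0.6 0 0 0 0 0 0" --pt "0.6 0 0 0 0 0 0" --force 50

```text
clock: 7.65
position: [0.4437, -0.1866, 0.0973]
tool_rot: [-3.139, 0.0, 1.628]
force: [-9.4, -0.6, 4.9]
grip_width: 0.0103
finger_force: 48.8
```

Bar held. Lifting along the arc to 25°.

>>> servo_tool --pt "0.6 0 -0.08 -1.05 0 0 0" --pt "0.6 0 0 -2.1 0 0 0" --pt "0.6 0 0.1 -3.1 0 0 0" --pt "0.6 0 0.25 -4.2 0 0 0" --pt "0.6 0 0.45 -5.2 0 0 0" --pt "0.6 0 0.7 -6.2 0 0 0" --pt "0.6 0 1.0 -7.2 0 0 0" --pt "0.6 0 1.35 -8.2 0 0 0" --pt "0.6 0 1.75 -9.2 0 0 0" --pt "0.6 0 2.15 -10.1 0 0 0"

```text
clock: 8.65
position: [0.4645, -0.1853, 0.1991]
tool_rot: [-3.137, -0.0, 1.628]
force: [-16.2, -2.2, 1.5]
grip_width: 0.0102
finger_force: 48.8
```

>>> servo_tool --pt "0.6 0 0.3 -0.95 0 0 0" --pt "0.6 0 0.77 -1.85 0 0 0" --pt "0.6 0 1.3 -2.75 0 0 0" --pt "0.6 0 1.9 -3.6 0 0 0" --pt "0.6 0 2.5 -4.45 0 0 0" --pt "0.6 0 3.15 -5.3 0 0 0" --pt "0.6 0 3.85 -6.05 0 0 0" --pt "0.6 0 4.55 -6.8 0 0 0" --pt "0.6 0 4.55 -6.8 0 0 0" --pt "0.6 0 4.55 -6.8 0 0 0"

```text
clock: 9.65
position: [0.5091, -0.1827, 0.2677]
tool_rot: [-3.136, 0.0, 1.628]
force: [-30.7, 0.3, 22.0]
grip_width: 0.01
finger_force: 50.5
```

```bash
python3 - <<'E'
from workcell import bot
from h import *;import pickle
s=bot.observe();print(s["position"],s["force"],s["qd"].round(3))
ims=[]
for n in("scene","top"):
    f=bot.grab_frame(n)
    ims.append(cv2.resize(f["frame"][120:320,150:400] if n=="scene" else f["frame"][130:330,250:500],None,fx=1.6*2,fy=3.2)[:, :])
    for b in blobs(mask(f["frame"],"red"),15): print(n,b[0],b[1])
cv2.imwrite("pics/e.png",cv2.resize(np.vstack(ims),None,fx=.46,fy=.46))
s=bot.observe();print(s["clock"],s["position"],s["force"],s["grip_width"])
dz=s["position"][2]-.0973;print("angle from rise",np.degrees(np.arcsin(dz/.24)))
E
```

```text
[ 0.50906866 -0.1826517   0.26765751] [-30.73247619   0.34830274  22.02681194] [ 0.001 -0.     0.001  0.006  0.002 -0.004 -0.001]
scene [554, 148, 15, 13, 96] [558.9, 154.0]
scene [241, 179, 16, 8, 72] [248.2, 182.4]
scene [214, 184, 18, 9, 81] [222.8, 188.0]
scene [125, 259, 31, 17, 266] [140.2, 266.7]
top [437, 155, 7, 4, 19] [440.1, 156.7]
top [445, 287, 23, 10, 124] [455.5, 291.6]
9.75 [ 0.50899658 -0.18264487  0.26754644] [-30.79973291   1.10285681  22.50130554] 0.009423546184854283
angle from rise 45.18288173272193
```

View pics/e.png

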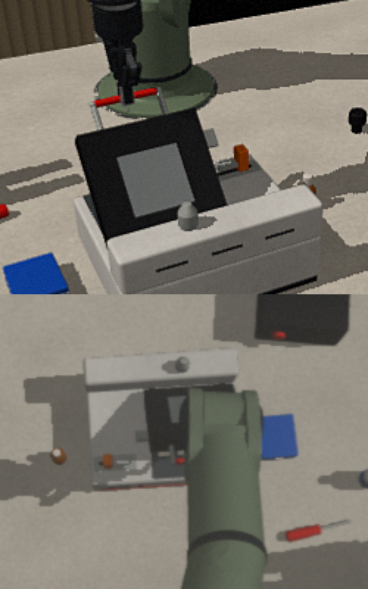

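The hood is open, the bar is still held between the fingers, and the lock and bystanders look undisturbed. But I'm pressing about 38 N along the hood's radius, so I'll ease outward and measure the angle from the bar.

>>> servo_tool --pt "0.6 0 -0.15 -0.15 0 0 0" --pt "0.6 0 -0.3 -0.28 0 0 0" --pt "0.6 0 -0.3 -0.28 0 0 0" --pt "0.6 0 -0.3 -0.28 0 0 0"

```text
clock: 10.15
position: [0.5102, -0.1825, 0.2696]
tool_rot: [3.139, -0.0, 1.629]
force: [8.2, -2.8, -14.5]
grip_width: 0.0099
finger_force: 49.7
```

```bash
python3 - <<'E'
from workcell import bot
from h import *
from scipy.optimize import brentq
f=bot.grab_frame("scene");m=mask(f["frame"],"red");m[200:]=0;m[:,300:]=0
pts=[b[1] for b in blobs(m,15)]; print(pts)
s=bot.observe();print(s["position"],s["force"],s["grip_width"],s["finger_force"])
psi=.059;H=np.array([.442,-.187,.112])+.24*np.array([np.cos(psi),np.sin(psi),0]);ex=np.array([np.cos(psi),np.sin(psi),0])
R=np.array(f["R"]);c=-R.T@f["t"]
def ang(p):
    d=(ray(f,[p])@R)[0]
    g=lambda k:(lambda q:np.hypot(q@ex,q[2])-.24)(c+k*d-H)
    ks=np.linspace(1,2.6,400);v=[g(k) for k in ks];out=[]
    for i in range(399):
        if v[i]*v[i+1]<0:
            q=c+brentq(g,ks[i],ks[i+1])*d-H;out.append((np.degrees(np.arctan2(q[2],-q@ex)).round(1),(q+H).round(3).tolist()))
    return out
for p in pts: print(ang(p))
E
```

```text
[[248.4, 182.1], [222.8, 187.7]]
[ 0.5101687  -0.18248116  0.26954635] [  8.40621929  -2.99706762 -15.80675078] 0.009690367107915153 49.695682525634766
[(np.float64(75.3), [0.621, -0.176, 0.344]), (np.float64(45.8), [0.513, -0.15, 0.284])]
[(np.float64(75.1), [0.623, -0.234, 0.344]), (np.float64(46.0), [0.517, -0.214, 0.285])]
```

The image gives 45.9° and the rise agrees. I'll trim the radial load and let it settle.

>>> servo_tool --pt "0.6 0 0.06 0.08 0 0 0" --pt "0.6 0 0.06 0.08 0 0 0" --pt "0.6 0 0.06 0.08 0 0 0" --pt "0.6 0 0.06 0.08 0 0 0" --pt "0.6 0 0.06 0.08 0 0 0"

```text
clock: 10.7
position: [0.5094, -0.1826, 0.2685]
tool_rot: [-3.141, -0.0, 1.629]
force: [-5.6, 0.1, -1.1]
grip_width: 0.0097
finger_force: 51.2
```

The load is now small and the pose is steady at about 45.5°. Handing in.

```bash
python3 -c "
from workcell import bot
print(bot.job_done())"
```

```text
the job is handed in; nothing more can be done
None
```

The transport lock is at its end stop (about 39 mm of travel, felt as a 15 N stop), and the gripper is still holding the hood open by its bar at about 45.5°; the job is handed in, but no verdict came back.

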